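# Restock and face up a row of jars

### The job

Take the teal jar from the short row of three odd jars (teal, pink, black) standing at the front of the counter and stand it upright in the lane of the white display tray, between the teal jar already there and the orange sliding stop. Then slide the stop up so that both jars stand upright and snug against the tray's end wall with no gaps left, and let go.

Things in the scene. Friction and masses are not known exactly. Their poses are not given: they have to be found in the camera images.
- tray: White display tray fixed to the counter, 66 (x) x 270 (y) mm. Origin: centre of its underside, at counter height; z up. The lane runs along y: floor at z = 6 mm, 54 mm wide between low rails (4 mm thick, tops at z = 12 mm). The end wall, 48 mm high, is at the +y end, inner face at y = +129 mm. The orange stop slides along y from the -y end.
- stop_grip (a point): Grip point in the stop's black fin, 55 mm above the counter. Fin: 14 mm thick (tray x), 30 long (tray y), top at 67 mm. It stands behind an orange plate (50 wide, top at 50 mm) whose face toward the jars lies 35 mm from this point toward the wall (tray +y). The stop slides only along tray y, up to 150 mm, with 2 N friction, and stays where left; at first its face is at tray y = -61 to -31 mm.
- jar_in: Teal jar with black lid (teal disc on top), 46 mm across, 40 mm high, already standing loose in the tray's lane near the end wall but not quite against it. Origin: centre of its underside.
- jar_out: The teal jar to add, same kind: teal body, black lid with teal disc, 46 mm across, 40 high, about 50 g. Origin: centre of its underside. It stands on the counter in a row with a pink and a black jar of the same size, about 95 mm apart, in any order; those are not needed. Between it and the tray is a pile of candles up to 120 mm high; signs up to 0.4 m high stand behind, so cross over near the counter's front.
There are look-alikes about, which are no part of the job. Leave any green look-alike of the jar_in alone.

How it is judged:
By the outcome, as a careful person would: the job done as asked, in the order asked, and still so for the second after the job is handed in, with the robot touching nothing.
It also fails if it takes over 54 s, if anything falls off the work surface, if the arm or the gripper's body presses on something with over 40 N, if the wrist force passes 120 N, or if a joint passes its speed limit or range.

### The arm

A 7-joint arm with a two-finger parallel gripper is mounted at the origin on a cart in front of the work surface, level with it; the furniture and walls round the work are solid. World frame = base frame: x ahead of the robot, y to its left, z up, the work surface at z = 0. Lengths are in m, angles in rad, forces in N, time in s.
With the tool pointing down it reaches from about 0.425 to 0.875 m from the base axis. Payload 4.7 kg.
Tool frame: the origin (TCP) lies midway between the tips of the shut fingers; the grasp point (between the pads) lies 19 mm behind it (env.grasp_offset is the z of the grasp point in the tool frame, in m); z points along the fingers, y is the direction in which the jaws open and shut (so a half turn about z gives the same grasp; the last joint's range is limited). The gripper opens to 87 mm and grips with 3 to 60 N. Pads are 19 mm wide; open, the fingers measure 117 mm over their backs; the gripper's body (75 mm by 190 mm) begins 51 mm behind the grasp point.
Start: joints at [-1.303, 0.321, -0.07, 1.45, 0.023, 1.371, -0.057], TCP at [0.163, 0.629, 0.199] pointing down, gripper open.
Joint ranges: [-2.86, 2.86], [-0.3, 2.09], [-1.38, 1.24], [0.06, 2.45], [-1.56, 4.7], [0.09, 2.05], [-2.69, 2.69]. Speed limits (rad/s): [2.57, 2.57, 3.14, 3.14, 3.14, 3.14, 3.14].

### API

Orientations are given as a 3x3 rotation matrix whose columns are the frame's x, y, z axes.
In Python, from rig import readout, imaging, env gives the robot as it stands.
- The arm moves only by the tool servo_tool, never from a script. Its argument "steps" is a list that holds one entry, the list of rows, each a list of 4 numbers: the shift along the world's x, y, z in cm, then the turn about the world's z in degrees. A call has 1 to 12 rows; each row is the pose to reach, as a shift and turn from the pose commanded when the call began; what a row does not reach only later rows make up. A row lasts 1/10 s, in which the tool goes at most 50 mm and 8.59 degrees, less where a joint would pass 70% of its speed; a pose out of reach is approached as far as the arm can. A call with a gripper value outside its range is refused whole. "fingers" is the opening, from -1 (shut) to 1 (fully open), set as the call begins (left out, the last holds). The fingers move at their own pace and stop on an object; the grip force is fixed at half the most. Time passes only in rows, so rows that repeat a pose let the fingers close. It gives the time, the measured TCP pose, the force and the opening at its end, in the units of the state.
- readout.state(): the state, without advancing time (a new reading comes with each control period).
- imaging.camera(name): name is "side" or "top"; returns (picture, depth): 420x560x3 uint8, blue, green, red; 420x560 float32, m along the optical axis (not along the pixel's ray), 0 where there is no reading.
- imaging.get_calibration(name): a dict with "fovy" (degrees; the focal length in pixels is half the picture's height over the tangent of half this angle, whatever the lens; pixels are square), "cx", "cy" (the principal point, pixels), "eye" and "orientation" of the camera in the world. Camera axes: x right, y up, looking along -z (the intrinsics and any distortion apply to the point x, -y, -z); pixel columns grow to the right and rows downward; lengths in m; the calibration is good to about 2 mm. A picture is of the moment at which its call begins. get_calibration takes no time and is no camera call.
- env.hand_in(): hands the job in, once; it reports no verdict.
The state is a dict: "t": time; "qpos": joint angles; "joint_velocities": joint speeds; "joint_efforts": joint torques, N m; "eef_pos": TCP position; "orientation": TCP orientation; "wrist_force": force on the tool from outside, world axes, zero at the start; "wrist_torque": the same for the moment, N m; "width": finger opening in m.
Only numpy, scipy, OpenCV 4.12 (cv2) and the standard library are available. Lean on these libraries where they do the work, as an engineer would, in place of code of your own. Each camera call takes 0.05 s, during which the arm holds its last target.

## Working session

There is one attempt and no reset: what is moved stays moved. The work goes in short steps, Python scripts to look and compute and a tool call to move; the robot and the scene stay as the last step left them, time stands still between calls to the robot, and variables do not carry over. Pictures are saved under pics/ and viewed, and the job is handed in when it is done.

Besides the shell and the picture viewer there is one more tool, called in YAML: its name, and indented under it one key for each argument. servo_tool: Moves the arm, as the interface text tells. Its arguments: {"type":"object","properties":{"steps":{"type":"array","items":{"type":"array","items":{"type":"array","items":{"type":"number"}}}},"fingers":{"type":"number"}},"required":["steps"]}

```bash
ls; mkdir -p pics; python3 - <<'E'
from rig import readout, imaging, env
import cv2,numpy as np
for n in("side","top"):
    p,d=imaging.camera(n); cv2.imwrite(f"pics/{n}0.png",p); np.save(f"pics/{n}0.npy",d); print(n,imaging.get_calibration(n))
print(readout.state(),env.grasp_offset)
E
```

```text
pics
side {'fovy': 49.55293867882091, 'cx': 276.9294607400003, 'cy': 205.07979321525443, 'eye': array([ 0.36540834, -1.00321785,  0.80068561]), 'orientation': array([[ 0.99073464,  0.08830155, -0.10318777],
       [-0.13548994,  0.59033596, -0.79570468],
       [-0.00934651,  0.80231309,  0.59683025]])}
top {'fovy': 48.83957250034588, 'cx': 277.93069494757384, 'cy': 209.82583251833455, 'eye': array([0.33467519, 0.0253196 , 1.24683548]), 'orientation': array([[ 0.02241813,  0.99152957, -0.12793178],
       [-0.99960975,  0.02436399,  0.01366544],
       [ 0.01666662,  0.1275755 ,  0.99168882]])}
{'t': 0.1, 'qpos': array([-1.30291565,  0.32176685, -0.07005952,  1.45155797,  0.02260261,
        1.37081529, -0.05689057]), 'joint_velocities': array([-0.00024299,  0.00027783, -0.00012251, -0.00454232, -0.00084647,
       -0.00239194, -0.00127443]), 'joint_efforts': array([ 2.75221475e-05, -4.92570412e+01, -4.05616164e-01, -3.13398921e+01,
       -6.42000418e-02,  3.93367920e-02,  6.30816180e-05]), 'eef_pos': array([0.16312125, 0.62863453, 0.19765657]), 'orientation': array([[-9.67973680e-01,  2.51051469e-01, -3.39989679e-04],
       [ 2.51051677e-01,  9.67972143e-01, -1.72803707e-03],
       [-1.04725706e-04, -1.75804938e-03, -9.99998449e-01]]), 'wrist_force': array([ 0.32098823, -0.43324478, -1.28056709]), 'wrist_torque': array([0.00596605, 0.02596049, 0.02768595]), 'width': 0.0869966805860929} -0.0187
```

View pics/top0.png

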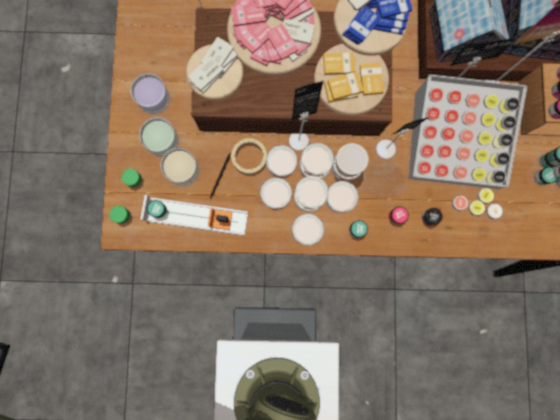

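View pics/side0.png

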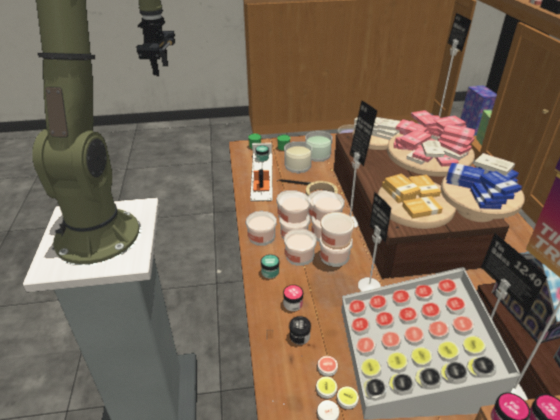

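```bash
cat > h.py <<'E'
from rig import readout, imaging, env
import cv2,numpy as np
def cam(n):
    c=imaging.get_calibration(n); return c,210/np.tan(np.radians(c['fovy']/2))
def proj(n,P):
    c,f=cam(n); q=np.asarray(c['orientation']).T@(np.asarray(P)-c['eye']); return c['cx']+f*q[0]/-q[2], c['cy']-f*q[1]/-q[2], -q[2]
def ray(n,u,v):
    c,f=cam(n); return c['eye'],np.asarray(c['orientation'])@np.array([(u-c['cx'])/f,-(v-c['cy'])/f,-1])
def atz(n,u,v,z):
    e,r=ray(n,u,v); return e+r*(z-e[2])/r[2]
def atd(n,u,v,d):
    e,r=ray(n,u,v); return e+r*d
E
python3 - <<'E'
from h import *
for n in("side","top"):
    print(n,proj(n,[0.163,0.629,0.199]),proj(n,[0,0,0]))
    d=np.load(f"pics/{n}0.npy")
    pts={"top":[(157,209),(359,229),(400,215),(433,217),(120,215),(131,177),(223,219),(160,228),(160,245),(300,248),(308,229),(311,190),(343,196)],"side":[(262,155),(270,262),(293,293),(300,325),(155,50),(250,300),(263,225)]}[n]
    for u,v in pts: print(u,v,d[v,u],atd(n,u,v,d[v,u]).round(4))
for n,b in(("top",(100,160,400,255)),("side",(200,120,350,360))):
    p=cv2.imread(f"pics/{n}0.png")[b[1]:b[3],b[0]:b[2]]
    s=min(800/p.shape[1],600/p.shape[0]); cv2.imwrite(f"pics/{n}0c.png",cv2.resize(p,None,fx=s,fy=s,interpolation=2)); print(s)
E
```

```text
side (np.float64(161.29282890515748), np.float64(76.41216108428571), np.float64(1.6369814943783687)) (np.float64(96.74369384952212), np.float64(235.36311859561945), np.float64(1.2384328644685354))
262 155 1.5100268 [0.4868 0.3032 0.0333]
270 262 1.0896981 [ 0.4494 -0.2144  0.0411]
293 293 1.0140337 [ 0.4882 -0.3169  0.0379]
300 325 0.94138914 [ 0.4879 -0.4071  0.0393]
155 50 1.4879514 [0.1687 0.5342 0.3233]
250 300 1.0472274 [ 0.3928 -0.2905  0.001 ]
263 225 1.1799062 [ 0.4468 -0.09    0.0554]
top (np.float64(-8.477512029439993), np.float64(342.40003130985735), np.float64(1.0089144626757007)) (np.float64(276.7788197262257), np.float64(400.22572456027046), np.float64(1.1940032200131103))
157 209 1.199759 [0.4833 0.3225 0.0521]
359 229 1.2152265 [ 0.445  -0.2054  0.0388]
400 215 1.2178464 [ 0.4842 -0.3129  0.0427]
433 217 1.2223935 [ 0.4814 -0.4015  0.039 ]
120 215 1.2111243 [0.4669 0.4218 0.0372]
131 177 1.2162169 [0.5672 0.397  0.0453]
223 219 1.1809703 [0.4594 0.1488 0.0704]
160 228 1.2422314 [0.4381 0.3238 0.0034]
160 245 1.2373385 [0.3926 0.3215 0.0025]
300 248 1.2427616 [ 0.3933 -0.0534  0.0023]
308 229 1.1918811 [ 0.4399 -0.0696  0.0598]
311 190 1.1465355 [ 0.5319 -0.0711  0.1175]
343 196 1.2081351 [ 0.5289 -0.1602  0.0562]
2.6666666666666665
2.5
```

View pics/top0c.png

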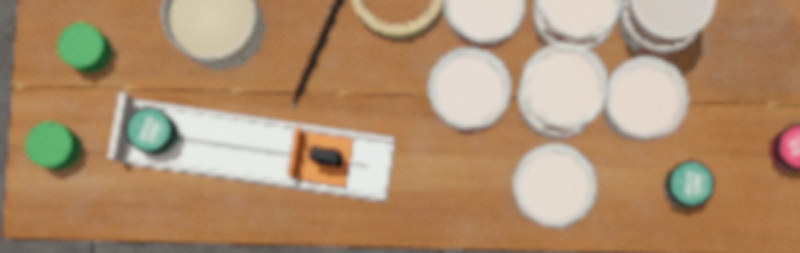

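View pics/side0c.png

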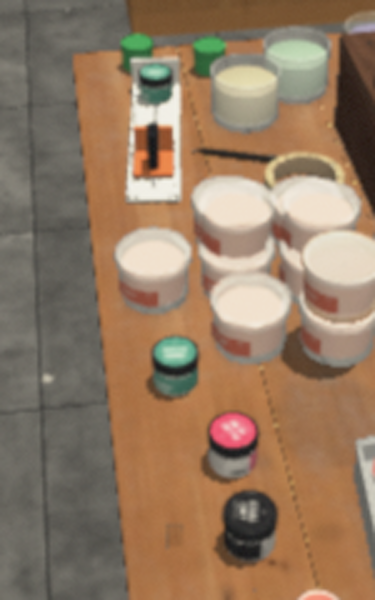

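```bash
python3 - <<'E'
from h import *
for i,(n,b) in enumerate((("top",(130,185,260,245)),("top",(330,195,460,255)),("side",(240,135,290,210)))):
    p=cv2.imread(f"pics/{n}0.png")[b[1]:b[3],b[0]:b[2]]
    s=8 if n=="side" else 6; cv2.imwrite(f"pics/z{i}.png",cv2.resize(p,None,fx=s,fy=s,interpolation=cv2.INTER_CUBIC))
E
```

```text
(no output)
```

View pics/z0.png

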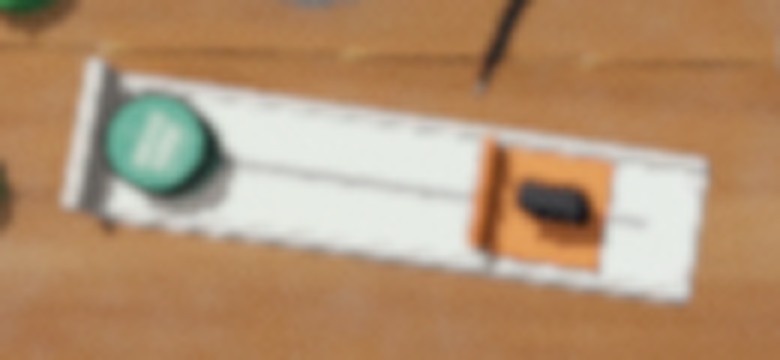

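View pics/z1.png

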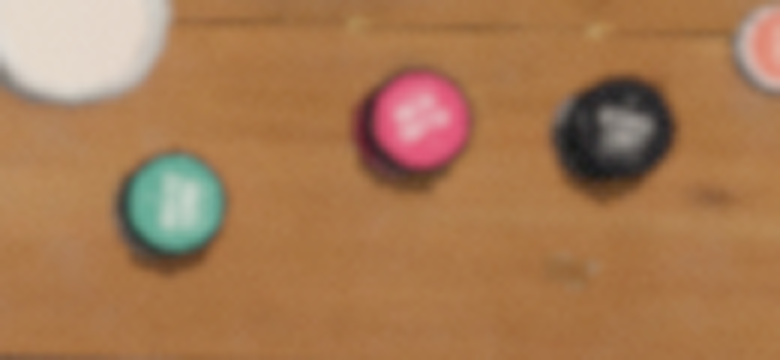

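View pics/z2.png

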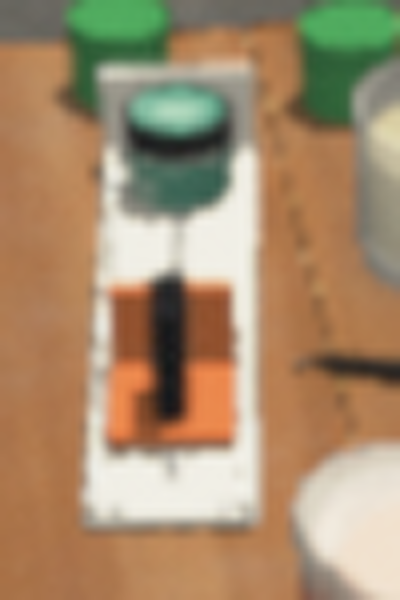

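```bash
python3 - <<'E'
from h import *
def T(a,b,z,o=(130,185)): 
    # resized pixel centre convention
    return atz("top",o[0]+(a+.5)/6-.5,o[1]+(b+.5)/6-.5,z)
w1,w2=T(95,60,.048),T(64,208,.048); r1,r2=T(707,158,.012),T(690,300,.012)
ji=T(157,143,.046); jo=T(174,203,.040,(330,195)); fin=T(552,203,.067); pl=T(478,190,.05)
for k in"w1 w2 r1 r2 ji jo fin pl".split(): print(k,globals()[k].round(4))
a=(w1+w2)/2;b=(r1+r2)/2; print(np.linalg.norm(w1-w2),np.linalg.norm(r1-r2),np.linalg.norm((a-b)[:2]))
yh=(a-b)[:2]/np.linalg.norm((a-b)[:2]); xh=np.array([yh[1],-yh[0]]); c=(a+b)[:2]/2
print("centre",c,"y axis",yh,"yaw",np.degrees(np.arctan2(yh[1],yh[0]))-90)
for k in"ji fin pl".split():
    q=globals()[k][:2]-c; print(k,q@xh,q@yh)
def S(a,b,z): return atz("side",240+(a+.5)/8-.5,135+(b+.5)/8-.5,z)
for k,P in dict(ji=S(179,110,.046),fin=S(167,272,.067),finn=S(170,330,.067),r=S(83,525,.0),r2=S(255,525,0),w=S(98,66,.048),w2=S(254,66,.048)).items():
    q=P[:2]-c; print("side",k,P.round(4),q@xh,q@yh)
print(atz("side",200+175/2.5,120+350/2.5,.04))
E
```

```text
w1 [0.521  0.3558 0.048 ]
w2 [0.4559 0.3653 0.048 ]
r1 [0.489  0.0903 0.012 ]
r2 [0.4251 0.0959 0.012 ]
ji [0.4855 0.3274 0.046 ]
jo [ 0.4464 -0.2041  0.04  ]
fin [0.4612 0.1528 0.067 ]
pl [0.4679 0.1869 0.05  ]
0.06573888597790012 0.06410549872616848 0.26933812056724327
centre [0.47275458 0.2268071 ] y axis [0.11645354 0.99319614] yaw -6.687470397472538
ji 0.0009099625552844795 0.10137955634287905
fin -0.002904834461534365 -0.07481268180500827
pl -0.00020739050716384432 -0.04023669120671109
side ji [0.4894 0.3252 0.046 ] 0.005070430745666631 0.0996913965567388
side fin [0.4679 0.1661 0.067 ] 0.002297265560424425 -0.060901096096429456
side finn [0.4647 0.1258 0.067 ] 0.0038060643112601917 -0.10126836854363036
side r [0.4272 0.1006 0.    ] -0.03052878778338312 -0.13070085724370112
side r2 [0.4909 0.091  0.    ] 0.03384558582546186 -0.13276447336351677
side w [0.4591 0.3644 0.048 ] -0.02955404996364183 0.13506470736229814
side w2 [0.5247 0.3543 0.048 ] 0.036739588593258515 0.13266657412520633
[ 0.45034558 -0.20636766  0.04      ]
```

servo_tool:
  steps:
    - [[2.6,-3.4,0,-4],[5.2,-6.8,0,-8],[7.8,-10.2,0,-12],[10.4,-13.6,0,-16],[13,-17,0,-20],[15.6,-20.4,0,-24],[18.2,-23.8,0,-28],[20.8,-27.2,0,-32],[23.4,-30.6,0,-36],[26,-34,0,-40],[28.5,-38,0,-44],[28.5,-38,0,-44]]

```text
t: 1.3
eef_pos: [0.4522, 0.2416, 0.1987]
orientation: [[-0.511, 0.86, 0.002], [0.86, 0.511, -0.003], [-0.003, -0.0, -1.0]]
wrist_force: [-0.2, -0.2, -0.4]
width: 0.0871
```

```bash
python3 - <<'E'
from h import *
d=np.load("pics/top0.npy")
for u,v in [(351,160),(317,160),(282,160),(276,193),(308,229),(343,196),(299,141),(386,150),(425,120),(307,100),(360,160)]:
    print(u,v,atd("top",u,v,d[v,u]).round(3))
s=readout.state(); print(s['t'],s['eef_pos'],s['qpos'].round(2),s['orientation'][:,1],s['wrist_force'])
E
```

```text
351 160 [ 0.612 -0.171  0.111]
317 160 [ 0.609 -0.085  0.115]
282 160 [0.621 0.001 0.057]
276 193 [0.532 0.015 0.058]
308 229 [ 0.44 -0.07  0.06]
343 196 [ 0.529 -0.16   0.056]
299 141 [ 0.686 -0.045  0.01 ]
386 150 [ 0.669 -0.287  0.005]
425 120 [ 0.735 -0.374  0.072]
307 100 [ 0.702 -0.046  0.28 ]
360 160 [ 0.613 -0.194  0.111]
1.3 [0.4521572  0.24163767 0.1986721 ] [-0.86  0.02  0.32  1.8  -0.    1.32 -0.  ] [ 8.59644342e-01  5.10892948e-01 -1.22171731e-05] [-0.1766838  -0.23709505 -0.43849148]
```

servo_tool:
  steps:
    - [[0,-4.2,0,-4.2],[0,-8.4,0,-8.4],[0,-12.6,0,-12.6],[0,-16.8,0,-16.8],[0,-21,0,-21],[0,-25.2,0,-25.2],[0,-29.4,0,-29.4],[0,-33.6,0,-33.6],[0,-37.8,0,-37.8],[0,-42,0,-42],[0,-45.4,0,-46.5],[0,-45.4,0,-46.5]]
  fingers: 0.47

```text
t: 2.5
eef_pos: [0.447, -0.21, 0.1988]
orientation: [[0.268, 0.963, -0.0], [0.963, -0.268, -0.003], [-0.002, 0.001, -1.0]]
wrist_force: [0.5, -0.2, 0.3]
width: 0.0639
```

servo_tool:
  steps:
    - [[0,0,0,0],[0,0,0,0],[0,0,0,0]]

```text
t: 2.8
eef_pos: [0.4485, -0.2031, 0.1985]
orientation: [[0.256, 0.967, -0.0], [0.967, -0.256, 0.001], [0.0, -0.0, -1.0]]
wrist_force: [-0.8, 0.2, 0.6]
width: 0.0637
```

servo_tool:
  steps:
    - [[0,0,-3,0],[0,0,-6,0],[0,0,-9,0],[0,0,-11,0],[0,0,-12.5,0],[0,0,-13,0],[0,0,-13,0],[0,0,-13,0]]

```text
t: 3.6
eef_pos: [0.449, -0.2046, 0.0694]
orientation: [[0.259, 0.966, 0.001], [0.966, -0.259, -0.0], [0.0, 0.001, -1.0]]
wrist_force: [-0.6, -0.2, 0.9]
width: 0.0639
```

```bash
python3 - <<'E'
from h import *
for n,b in(("side",(220,200,340,290)),("top",(320,190,420,265))):
    p,d=imaging.camera(n); p=p[b[1]:b[3],b[0]:b[2]]
    cv2.imwrite(f"pics/{n}1.png",cv2.resize(p,None,fx=6,fy=6,interpolation=2))
print(readout.state()['eef_pos'],proj("side",readout.state()['eef_pos']),proj("side",[.448,-.205,.04]))
E
```

```text
[ 0.44912091 -0.20482885  0.06966067] (np.float64(269.1778763507438), np.float64(250.4841121028357), np.float64(1.0802177801706587)) (np.float64(268.96532602217405), np.float64(259.70886012248036), np.float64(1.0976683160186749))
```

View pics/side1.png

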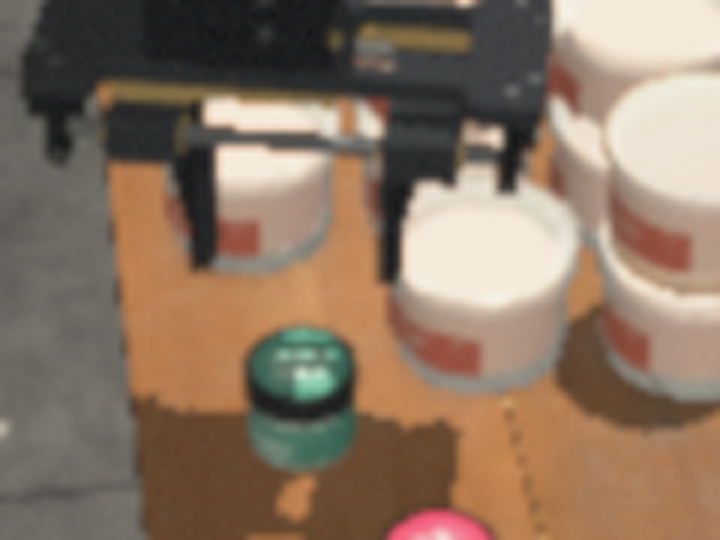

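View pics/top1.png

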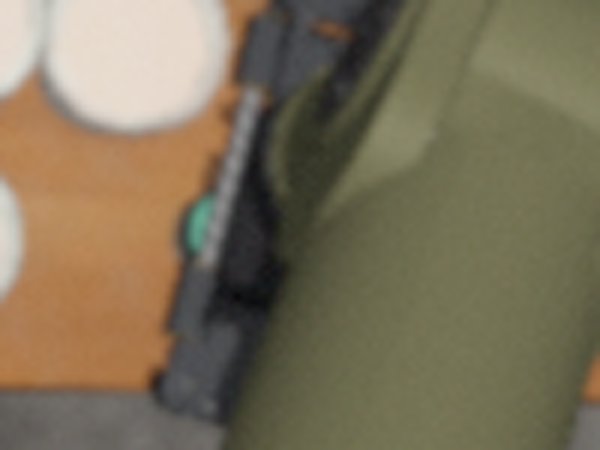

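```bash
python3 - <<'E'
from h import *
p,d=imaging.camera("side")
for u,v in [(253,243),(254,241),(253,236),(254,228),(285,245),(285,243),(285,238),(286,230),(270,262),(285,250)]:
    print(u,v,atd("side",u,v,d[v,u]).round(4),p[v,u])
s=readout.state();print(s['eef_pos'],s['width'])
E
```

```text
253 243 [ 0.4116 -0.2072  0.1001] [38 39 41]
254 241 [ 0.4143 -0.2049  0.104 ] [39 38 37]
253 236 [ 0.4123 -0.2095  0.1233] [37 37 36]
254 228 [ 0.4158 -0.2054  0.1433] [37 35 38]
285 245 [ 0.4842 -0.2235  0.0989] [40 42 44]
285 243 [ 0.4839 -0.2259  0.1071] [31 32 32]
285 238 [ 0.4838 -0.226   0.1224] [40 38 39]
286 230 [ 0.4817 -0.254   0.1694] [40 39 37]
270 262 [ 0.4496 -0.2119  0.0387] [202 222 197]
285 250 [ 0.4929 -0.167   0.0314] [ 76  92 133]
[ 0.44900182 -0.20484033  0.06957388] 0.06381226726709727
```

```bash
python3 - <<'E'
from h import *
p,d=imaging.camera("side")
for u in (253,285):
  for v in range(240,258): print(u,v,atd("side",u,v,d[v,u]).round(3),p[v,u])
print(proj("side",[.484,-.2235,.07]),proj("side",[.412,-.207,.07]))
p=p[220:262,240:300]
cv2.imwrite("pics/f1.png",cv2.resize(p,None,fx=12,fy=12,interpolation=cv2.INTER_NEAREST))
E
```

```text
253 240 [ 0.412 -0.205  0.108] [35 35 36]
253 241 [ 0.412 -0.206  0.105] [35 34 35]
253 242 [ 0.412 -0.205  0.102] [37 39 39]
253 243 [ 0.412 -0.205  0.098] [35 39 43]
253 244 [ 0.412 -0.202  0.093] [49 64 85]
253 245 [ 0.411 -0.205  0.092] [ 70 101 143]
253 246 [ 0.417 -0.104 -0.001] [ 83 124 178]
253 247 [ 0.417 -0.109 -0.   ] [ 88 130 185]
253 248 [ 0.416 -0.113  0.   ] [ 91 133 188]
253 249 [ 0.416 -0.113 -0.003] [ 89 131 188]
253 250 [ 0.416 -0.121  0.001] [ 87 131 188]
253 251 [ 0.415 -0.123 -0.002] [ 84 128 186]
253 252 [ 0.415 -0.126 -0.002] [ 86 130 187]
253 253 [ 0.415 -0.132 -0.   ] [ 85 128 185]
253 254 [ 0.415 -0.128 -0.007] [ 82 127 185]
253 255 [ 0.414 -0.139 -0.   ] [ 81 127 185]
253 256 [ 0.414 -0.142 -0.002] [ 80 126 185]
253 257 [ 0.413 -0.145 -0.002] [ 80 125 184]
285 240 [ 0.484 -0.226  0.117] [32 33 33]
285 241 [ 0.484 -0.227  0.114] [28 29 27]
285 242 [ 0.484 -0.225  0.11 ] [35 35 34]
285 243 [ 0.484 -0.226  0.108] [32 32 33]
285 244 [ 0.484 -0.228  0.106] [33 32 35]
285 245 [ 0.484 -0.227  0.102] [38 40 42]
285 246 [ 0.484 -0.227  0.099] [48 54 59]
285 247 [ 0.484 -0.227  0.096] [ 78  89 104]
285 248 [ 0.493 -0.163  0.035] [ 98 111 135]
285 249 [ 0.494 -0.163  0.031] [ 91 104 133]
285 250 [ 0.492 -0.17   0.034] [ 76  91 133]
285 251 [ 0.493 -0.169  0.029] [ 69  85 134]
285 252 [ 0.493 -0.166  0.024] [ 70  85 134]
285 253 [ 0.493 -0.167  0.021] [ 70  87 135]
285 254 [ 0.493 -0.169  0.02 ] [ 74  97 144]
285 255 [ 0.493 -0.17   0.017] [ 81 109 157]
285 256 [ 0.494 -0.161  0.005] [ 88 122 167]
285 257 [ 0.494 -0.158 -0.001] [ 91 128 177]
(np.float64(284.8808527366255), np.float64(254.23616589173508), np.float64(1.0687576316529817)) (np.float64(253.6865568673692), np.float64(252.54297002762277), np.float64(1.0744572394452416))
```

View pics/f1.png

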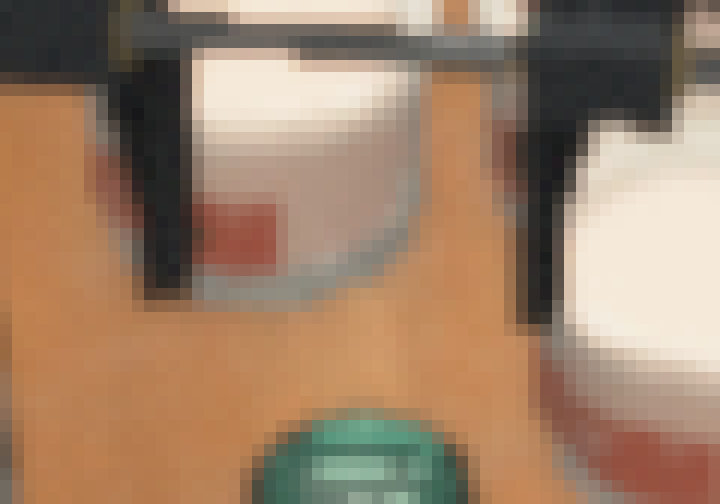

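```bash
python3 - <<'E'
from h import *
p,d=imaging.camera("side")
for u in (246,232,262,275,300):
  print(u)
  for v in range(200,232,2): print(v,atd("side",u,v,d[v,u]).round(3),p[v,u])
E
```

```text
246
200 [ 0.365 -1.003  0.801] [31 28 29]
202 [ 0.401 -0.216  0.226] [30 29 28]
204 [ 0.401 -0.214  0.219] [25 23 23]
206 [ 0.4   -0.217  0.216] [26 24 27]
208 [ 0.4   -0.219  0.212] [29 29 27]
210 [ 0.4   -0.219  0.207] [39 38 37]
212 [ 0.399 -0.22   0.202] [45 44 43]
214 [ 0.399 -0.221  0.197] [ 59  88 103]
216 [ 0.399 -0.217  0.189] [ 62  98 115]
218 [ 0.398 -0.221  0.186] [42 43 43]
220 [ 0.398 -0.225  0.184] [45 44 41]
222 [ 0.398 -0.23   0.182] [45 43 41]
224 [ 0.397 -0.232  0.179] [45 44 42]
226 [ 0.397 -0.233  0.174] [47 50 55]
228 [ 0.405 -0.027 -0.001] [ 77 113 161]
230 [ 0.404 -0.035 -0.001] [ 87 128 181]
232
200 [ 0.372 -0.175  0.205] [42 40 39]
202 [ 0.371 -0.183  0.205] [44 43 41]
204 [ 0.371 -0.187  0.203] [46 44 42]
206 [ 0.371 -0.195  0.203] [42 41 39]
208 [ 0.37  -0.207  0.206] [41 39 38]
210 [ 0.37  -0.212  0.205] [43 42 40]
212 [ 0.369 -0.219  0.205] [46 43 42]
214 [ 0.369 -0.223  0.203] [45 44 41]
216 [ 0.369 -0.223  0.197] [38 37 36]
218 [ 0.368 -0.199  0.173] [32 33 31]
220 [ 0.368 -0.216  0.181] [76 79 77]
222 [ 0.367 -0.217  0.176] [75 79 77]
224 [ 0.37   1.1
[... 1340 characters left out ...]
 0.484 -0.039 -0.001] [105 132 167]
230 [ 0.483 -0.049  0.   ] [104 131 168]
300
200 [ 0.522 -0.196  0.203] [79 83 87]
202 [ 0.52  -0.208  0.207] [68 65 64]
204 [ 0.519 -0.213  0.205] [66 64 62]
206 [ 0.518 -0.218  0.203] [66 65 64]
208 [ 0.516 -0.228  0.206] [67 65 63]
210 [ 0.515 -0.236  0.207] [67 65 64]
212 [ 0.514 -0.241  0.205] [69 67 65]
214 [ 0.513 -0.249  0.206] [70 68 65]
216 [ 0.511 -0.255  0.205] [66 64 62]
218 [ 0.51  -0.262  0.205] [50 52 48]
220 [ 0.511 -0.261  0.2  ] [52 57 64]
222 [ 0.541 -0.108  0.068] [161 180 206]
224 [ 0.541 -0.107  0.061] [141 157 175]
226 [ 0.512 -0.257  0.179] [91 94 97]
228 [ 0.541 -0.111  0.051] [176 194 213]
230 [ 0.537 -0.128  0.059] [199 216 225]
```

servo_tool:
  steps:
    - [[0,0,-1,0],[0,0,-2,0],[0,0,-3,0],[0,0,-4,0],[0,0,-4,0],[0,0,-4,0]]

```text
t: 4.45
eef_pos: [0.4479, -0.205, 0.0282]
orientation: [[0.26, 0.966, -0.001], [0.966, -0.26, -0.0], [-0.001, -0.001, -1.0]]
wrist_force: [0.6, 0.0, 0.8]
width: 0.0638
```

```bash
cat > look.py <<'E'
from h import *
import sys
n,x0,y0,x1,y1,s,name=sys.argv[1:]; x0,y0,x1,y1,s=map(int,(x0,y0,x1,y1,s))
p,d=imaging.camera(n); cv2.imwrite(f"pics/{name}.png",cv2.resize(p[y0:y1,x0:x1],None,fx=s,fy=s,interpolation=2)); np.save(f"pics/{name}.npy",d)
st=readout.state(); print(st['t'],st['eef_pos'].round(4),st['width'].round(4),st['wrist_force'].round(2),proj(n,st['eef_pos']))
E
python3 look.py side 225 210 325 285 8 s3; python3 - <<'E'
from h import *
d=np.load("pics/s3.npy")
for u in (253,254,286,287):
    for v in range(250,272,2): print(u,v,atd("side",u,v,d[v,u]).round(3))
E
```

```text
253 250 [ 0.411 -0.207  0.078]
253 252 [ 0.411 -0.204  0.069]
253 254 [ 0.41  -0.205  0.063]
253 256 [ 0.41  -0.204  0.056]
253 258 [ 0.413 -0.151  0.   ]
253 260 [ 0.412 -0.156 -0.003]
253 262 [ 0.411 -0.165 -0.   ]
253 264 [ 0.411 -0.171 -0.002]
253 266 [ 0.41  -0.177 -0.002]
253 268 [ 0.409 -0.187  0.001]
253 270 [ 0.409 -0.193 -0.001]
254 250 [ 0.413 -0.206  0.077]
254 252 [ 0.413 -0.207  0.071]
254 254 [ 0.413 -0.205  0.063]
254 256 [ 0.412 -0.207  0.059]
254 258 [ 0.412 -0.202  0.048]
254 260 [ 0.415 -0.156 -0.002]
254 262 [ 0.414 -0.164 -0.002]
254 264 [ 0.413 -0.176  0.003]
254 266 [ 0.412 -0.181  0.001]
254 268 [ 0.412 -0.186 -0.001]
254 270 [ 0.411 -0.191 -0.003]
286 250 [ 0.486 -0.23   0.089]
286 252 [ 0.486 -0.226  0.079]
286 254 [ 0.489 -0.211  0.059]
286 256 [ 0.494 -0.174  0.018]
286 258 [ 0.495 -0.172  0.008]
286 260 [ 0.495 -0.171  0.   ]
286 262 [ 0.494 -0.178  0.001]
286 264 [ 0.493 -0.183 -0.001]
286 266 [ 0.492 -0.19  -0.002]
286 268 [ 0.491 -0.197 -0.002]
286 270 [ 0.489 -0.207  0.001]
287 250 [ 0.496 -0.177  0.04 ]
287 252 [ 0.497 -0.175  0.031]
287 254 [ 0.496 -0.177  0.027]
287 256 [ 0.496 -0.18   0.023]
287 258 [ 0.496 -0.178  0.014]
287 260 [ 0.497 -0.174  0.003]
287 262 [ 0.496 -0.178 -0.   ]
287 264 [ 0.495 -0.185  0.   ]
287 266 [ 0.495 -0.19  -0.002]
287 268 [ 0.494 -0.196 -0.003]
287 270 [ 0.492 -0.204 -0.002]Traceback (most recent call last):
  File "look.py", line 5, in <module>
    st=readout.state(); print(st['t'],st['eef_pos'].round(4),st['width'].round(4),st['wrist_force'].round(2),proj(n,st['eef_pos']))
                                                             ^^^^^^^^^^^^^^^^^
AttributeError: 'float' object has no attribute 'round'
```

View pics/s3.png

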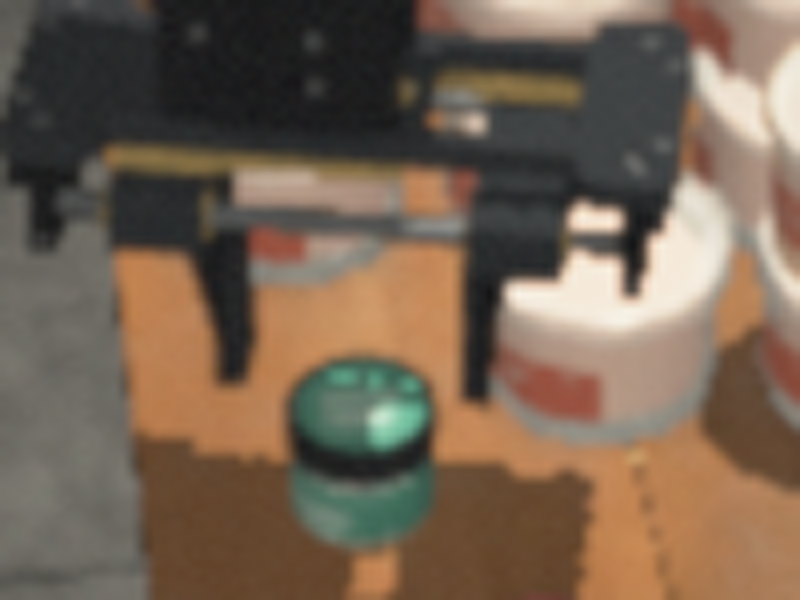

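servo_tool:
  steps:
    - [[0,0,-0.5,0],[0,0,-1,0],[0,0,-1.5,0],[0,0,-1.8,0],[0,0,-2,0],[0,0,-2,0],[0,0,-2,0]]

```text
t: 5.2
eef_pos: [0.4483, -0.2049, 0.0087]
orientation: [[0.26, 0.966, 0.0], [0.966, -0.26, -0.0], [-0.0, 0.0, -1.0]]
wrist_force: [1.5, -0.1, 0.3]
width: 0.0643
```

```bash
sed -i "s/st\['width'\].round(4)/st['width']/" look.py; python3 look.py side 225 210 325 285 8 s4
```

```text
5.25 [ 0.4484 -0.2049  0.0088] 0.0642070363128878 [-0.15 -0.33  0.06] (np.float64(269.35747066406884), np.float64(268.9498595334887), np.float64(1.116414846437512))
```

View pics/s4.png

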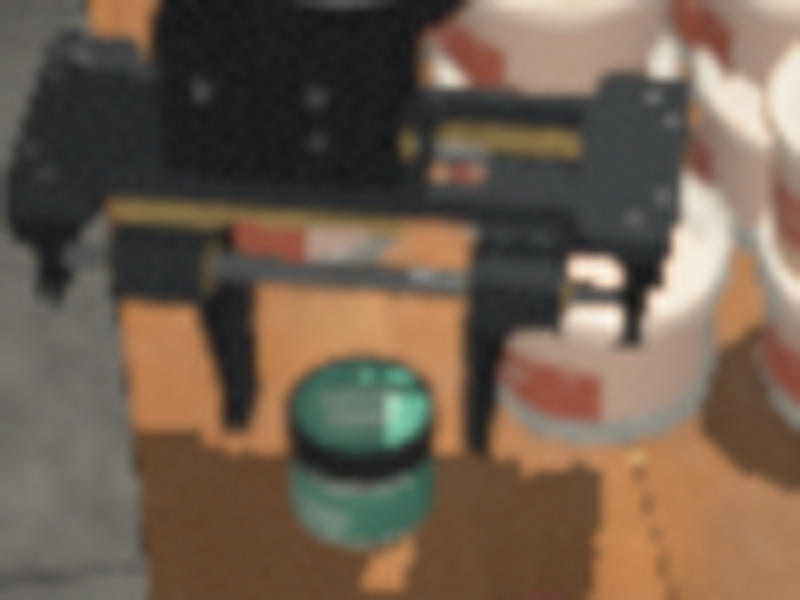

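servo_tool:
  steps:
    - [[0,0,-0.3,0],[0,0,-0.6,0],[0,0,-0.8,0],[0,0,-0.8,0]]

```text
t: 5.65
eef_pos: [0.4479, -0.2047, 0.0003]
orientation: [[0.26, 0.966, -0.001], [0.966, -0.26, 0.0], [-0.0, -0.001, -1.0]]
wrist_force: [-0.2, -0.4, 0.3]
width: 0.0635
```

servo_tool:
  steps:
    - [[0,0,-0.2,0],[0,0,-0.2,0]]

```text
t: 5.85
eef_pos: [0.4481, -0.2048, -0.0015]
orientation: [[0.26, 0.966, -0.0], [0.966, -0.26, -0.0], [-0.0, -0.0, -1.0]]
wrist_force: [-1.1, 0.5, -0.5]
width: 0.0642
```

servo_tool:
  steps:
    - [[0,0,-0.1,0],[0,0,-0.1,0]]

```text
t: 6.05
eef_pos: [0.4482, -0.2048, -0.0024]
orientation: [[0.259, 0.966, -0.0], [0.966, -0.259, -0.0], [-0.0, -0.0, -1.0]]
wrist_force: [0.5, 0.3, -0.6]
width: 0.0639
```

servo_tool:
  steps:
    - [[0,0,-0.3,0],[0,0,-0.6,0],[0,0,-0.8,0],[0,0,-0.8,0]]

```text
t: 6.45
eef_pos: [0.4479, -0.2047, -0.0107]
orientation: [[0.26, 0.966, -0.001], [0.966, -0.26, 0.0], [-0.0, -0.001, -1.0]]
wrist_force: [-1.0, -0.2, -0.8]
width: 0.0641
```

```bash
python3 look.py side 225 210 325 285 8 s5
```

```text
6.5 [ 0.448  -0.2048 -0.0105] 0.06376299614783641 [-0.06  0.22 -0.46] (np.float64(269.35373277697033), np.float64(274.5492514343264), np.float64(1.1279986323413633))
```

View pics/s5.png

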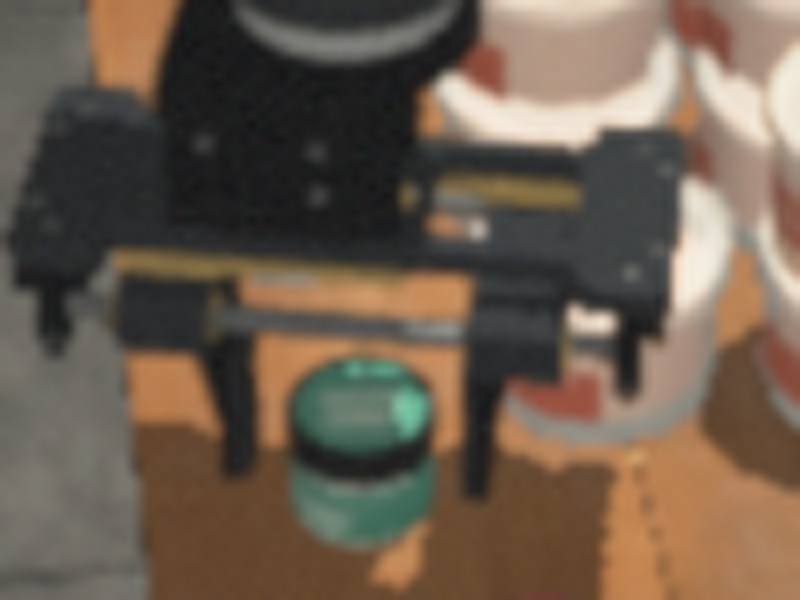

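servo_tool:
  steps:
    - [[0,0,0,0],[0,0,0,0],[0,0,0,0],[0,0,0,0],[0,0,0,0],[0,0,0,0]]
  fingers: -1

```text
t: 7.1
eef_pos: [0.4483, -0.2048, -0.0102]
orientation: [[0.26, 0.966, 0.0], [0.966, -0.26, -0.0], [-0.0, 0.0, -1.0]]
wrist_force: [-0.6, 0.3, 1.3]
width: 0.045
```

servo_tool:
  steps:
    - [[0,0,1,0],[0,0,2,0],[0,0,4,0],[0,0,7,0],[0,0,10.5,0],[0,0,14,0],[0,0,16.5,0],[0,0,17,0],[0,0,17,0],[0,0,17,0]]

```text
t: 8.1
eef_pos: [0.4474, -0.2045, 0.1587]
orientation: [[0.26, 0.966, -0.001], [0.966, -0.26, 0.0], [0.0, -0.002, -1.0]]
wrist_force: [-1.5, -0.3, -0.7]
width: 0.0453
```

```bash
python3 look.py side 210 120 330 210 6 s6
```

```text
8.15 [ 0.4472 -0.2045  0.1584] 0.04548744373269582 [ 0.65  0.1  -0.54] (np.float64(267.5452056841054), np.float64(221.2845968214592), np.float64(1.027331099674802))
```

View pics/s6.png

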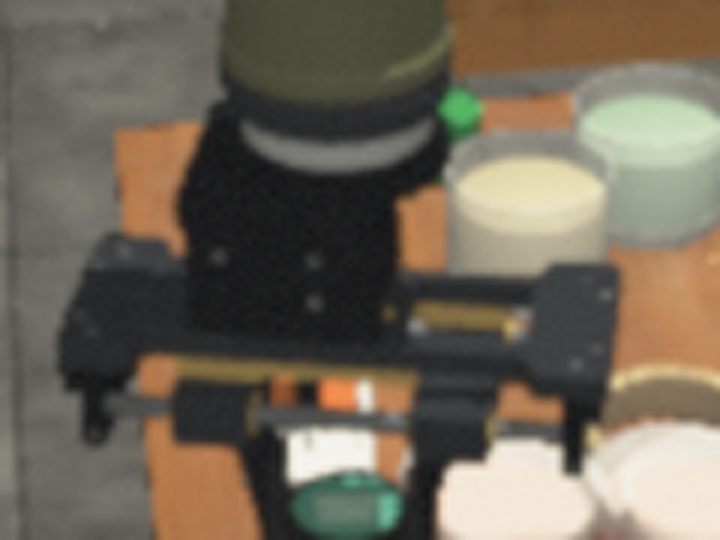

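servo_tool:
  steps:
    - [[0,2,0,0.5],[0,5,0,1],[0,9,0,2],[0,13.5,0,3],[0,18,0,4],[0,22.5,0,5],[0,27,0,6],[0.7,31.5,0,7],[1.4,36,0,8],[2,40,0,8],[2.5,43.3,0,8],[2.9,45.2,0,8]]

```text
t: 9.35
eef_pos: [0.4759, 0.2499, 0.1577]
orientation: [[0.119, 0.993, -0.003], [0.993, -0.119, -0.002], [-0.002, -0.003, -1.0]]
wrist_force: [0.9, 0.3, 0.0]
width: 0.0452
```

servo_tool:
  steps:
    - [[0,0,-2,0],[0,0,-4,0],[0,0,-6,0],[0,0,-7.5,0],[0,0,-8,0],[0,0,-8,0],[0,0,-8,0],[0,0,-8,0]]

```text
t: 10.15
eef_pos: [0.4779, 0.2474, 0.0806]
orientation: [[0.123, 0.992, 0.001], [0.992, -0.123, 0.001], [0.001, 0.001, -1.0]]
wrist_force: [-0.1, -0.6, -0.5]
width: 0.0449
```

```bash
python3 look.py side 220 90 310 200 5 s7;python3 look.py top 130 185 260 255 6 t7
```

```text
10.2 [0.4779 0.2474 0.0806] 0.04496817067504405 [-0.58 -0.13 -0.  ] (np.float64(260.68083664420726), np.float64(151.07868629413895), np.float64(1.4365352872970636))
10.25 [0.4778 0.2475 0.0805] 0.04523624402717681 [-1.35  0.13 -0.14] (np.float64(183.8881876863764), np.float64(210.41911827294274), np.float64(1.1719169994262986))
```

View pics/s7.png

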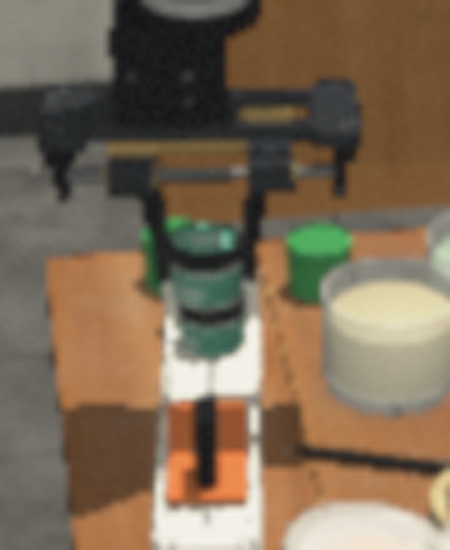

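View pics/t7.png

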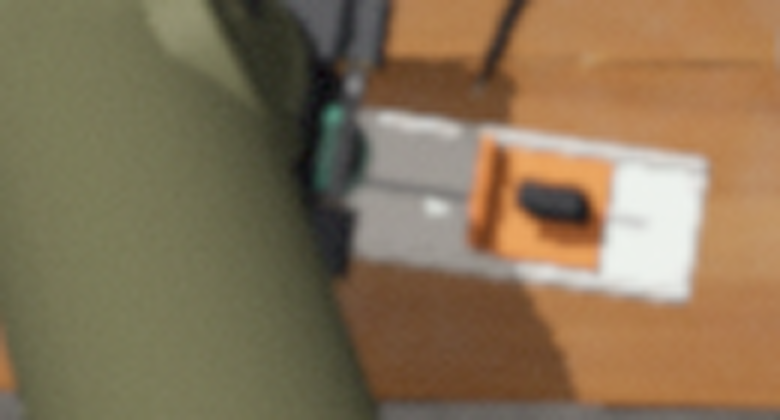

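servo_tool:
  steps:
    - [[0,0,-2,0],[0,0,-4,0],[0,0,-5.5,0],[0,0,-6.5,0],[0,0,-7.2,0],[0,0,-7.4,0],[0,0,-7.4,0],[0,0,-7.4,0]]

```text
t: 11.05
eef_pos: [0.4778, 0.2475, 0.0064]
orientation: [[0.123, 0.992, 0.001], [0.992, -0.123, 0.001], [0.001, 0.001, -1.0]]
wrist_force: [0.3, -0.3, 0.3]
width: 0.0449
```

```bash
python3 look.py side 230 125 300 210 7 s8;python3 look.py top 130 185 260 255 6 t8
```

```text
11.1 [0.4778 0.2475 0.0064] 0.04513106749672834 [-0.03 -0.3  -0.22] (np.float64(261.3545966627799), np.float64(170.9788576660863), np.float64(1.4808654448305552))
11.15 [0.4777 0.2475 0.0064] 0.04530144922707022 [-0.09 -0.36 -0.55] (np.float64(188.97430702812366), np.float64(213.9140961367506), np.float64(1.245437548173536))
```

View pics/s8.png

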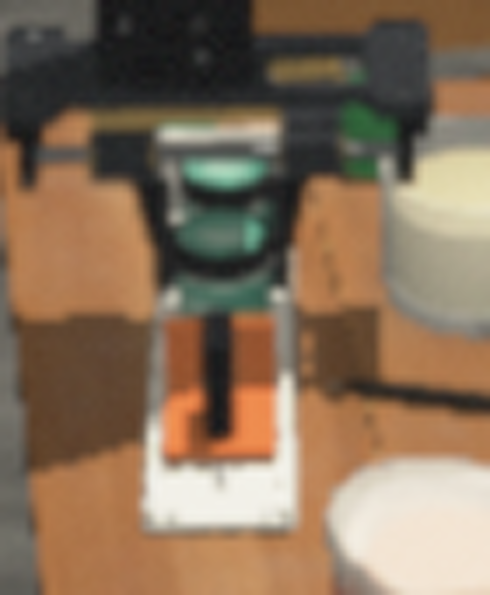

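View pics/t8.png

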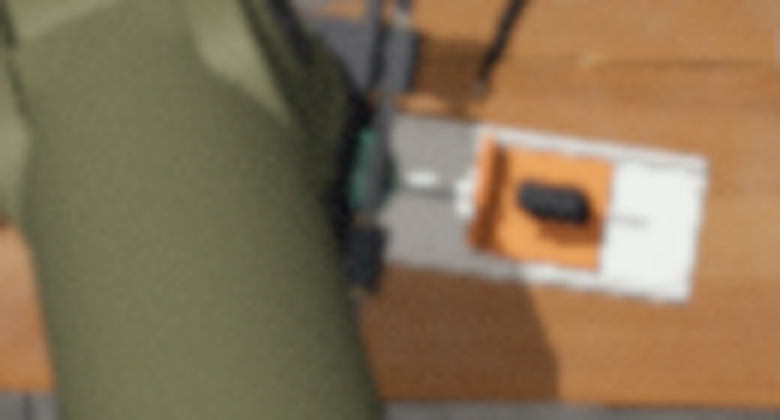

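servo_tool:
  steps:
    - [[0,0,-0.3,0],[0,0,-0.6,0],[0,0,-0.8,0],[0,0,-0.9,0],[0,0,-0.9,0]]

```text
t: 11.65
eef_pos: [0.477, 0.2471, -0.0036]
orientation: [[0.123, 0.992, -0.0], [0.992, -0.123, -0.0], [-0.0, -0.0, -1.0]]
wrist_force: [0.6, 0.5, -0.9]
width: 0.0453
```

servo_tool:
  steps:
    - [[0,0,-0.1,0],[0,0,-0.2,0],[0,0,-0.2,0]]

```text
t: 11.95
eef_pos: [0.4774, 0.2473, -0.0043]
orientation: [[0.123, 0.992, -0.0], [0.992, -0.123, 0.0], [0.0, -0.0, -1.0]]
wrist_force: [-3.1, -0.7, 7.1]
width: 0.045
```

servo_tool:
  steps:
    - [[0,0,0.1,0],[0,0,0.1,0],[0,0,0.1,0],[0,0,0.1,0],[0,0,0.1,0]]
  fingers: 0.47

```text
t: 12.45
eef_pos: [0.4771, 0.2472, -0.0045]
orientation: [[0.123, 0.992, -0.0], [0.992, -0.123, -0.0], [-0.0, -0.0, -1.0]]
wrist_force: [-0.9, 0.2, -0.2]
width: 0.0636
```

servo_tool:
  steps:
    - [[0,0,1,0],[0,0,3,0],[0,0,6,0],[0,0,10,0],[0,-3,13,0],[0,-7,13,0],[0,-11,13,0],[0,-14,13,0],[0,-17,13,0],[0,-20,13,0],[0,-22,13,0],[0,-22,13,0]]

```text
t: 13.65
eef_pos: [0.4774, 0.0239, 0.1265]
orientation: [[0.128, 0.992, 0.001], [0.992, -0.128, -0.0], [0.0, 0.001, -1.0]]
wrist_force: [0.9, -0.4, 1.1]
width: 0.0639
```

```bash
python3 look.py side 230 125 300 210 7 s9;python3 look.py top 130 185 260 255 6 t9
```

```text
13.7 [0.4775 0.0262 0.1264] 0.06388654424270612 [-0.18  0.21 -0.29] (np.float64(268.754155234903), np.float64(176.8058424723282), np.float64(1.23310933395291))
13.75 [0.4774 0.0276 0.1262] 0.0638171523003933 [-0.49  0.03 -0.3 ] (np.float64(270.6444213318871), np.float64(210.38951733390812), np.float64(1.1295191015266575))
```

View pics/s9.png

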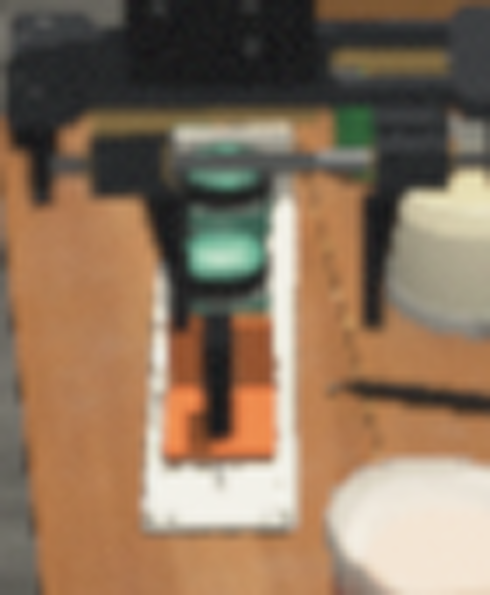

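View pics/t9.png

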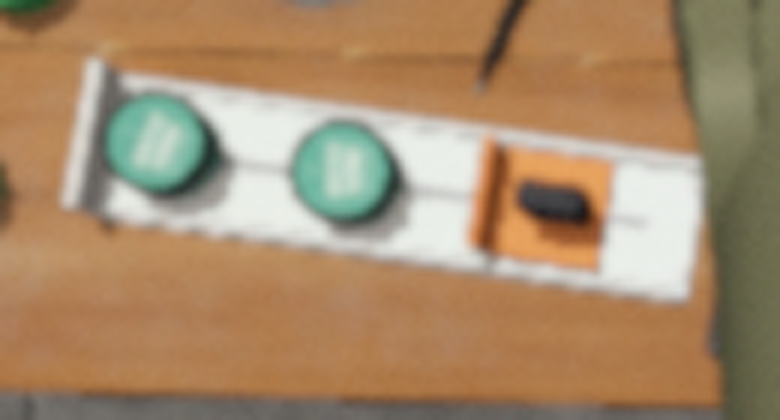

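servo_tool:
  steps:
    - [[-0.3,3,0,0],[-0.7,7,0,0],[-1,10.5,0,0],[-1.2,12.5,-1,0],[-1.2,12.5,-3,0],[-1.2,12.5,-5,0],[-1.2,12.5,-5,0],[-1.2,12.5,-5,0]]
  fingers: 0.0

```text
t: 14.55
eef_pos: [0.4649, 0.1532, 0.0759]
orientation: [[0.121, 0.993, -0.0], [0.993, -0.121, -0.0], [-0.0, -0.0, -1.0]]
wrist_force: [-0.0, -0.1, 0.6]
width: 0.0439
```

```bash
python3 look.py side 230 110 310 200 6 s10;python3 look.py top 130 185 260 255 6 t10; python3 - <<'E'
from h import *
def T(a,b,z,o=(130,185)): return atz("top",o[0]+(a+.5)/6-.5,o[1]+(b+.5)/6-.5,z)
print(T(345,172,.046))
E
```

```text
14.6 [0.4656 0.1532 0.0765] 0.04350490926687696 [ 0.37  0.91 -0.44] (np.float64(260.0258691145483), np.float64(168.1835778452189), np.float64(1.3626613264465597))
14.65 [0.466  0.153  0.0769] 0.043689139622050066 [ 0.46 -0.27  0.41] (np.float64(221.17966582124828), np.float64(216.10838548991575), np.float64(1.175303523681465))
[0.47477106 0.24536879 0.046     ]
```

View pics/s10.png

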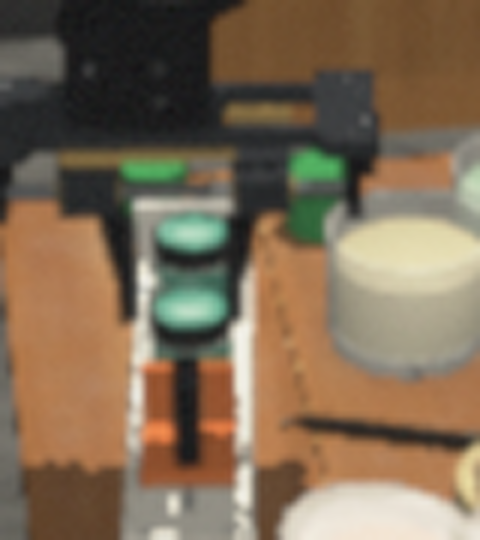

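View pics/t10.png

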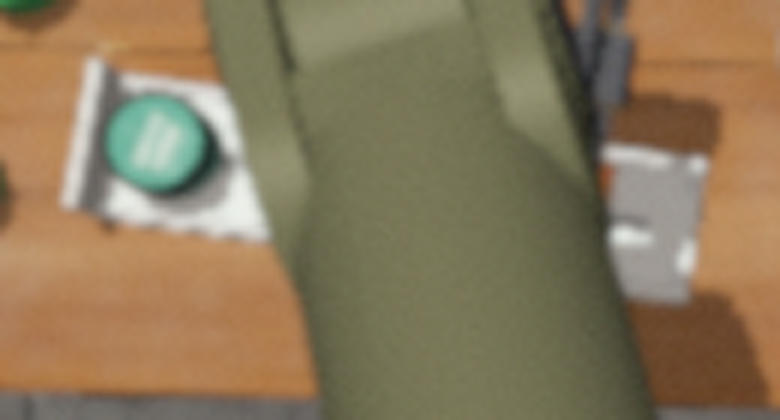

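servo_tool:
  steps:
    - [[0,0.1,-1.5,0],[0,0.1,-3,0],[0,0.1,-4.3,0],[0,0.1,-5.2,0],[0,0.1,-5.6,0],[0,0.1,-5.6,0],[0,0.1,-5.6,0]]

```text
t: 15.35
eef_pos: [0.4657, 0.1533, 0.0201]
orientation: [[0.123, 0.992, 0.001], [0.992, -0.123, 0.0], [0.0, 0.001, -1.0]]
wrist_force: [0.2, -0.4, -0.3]
width: 0.0436
```

```bash
python3 look.py side 230 120 310 200 7 s11
```

```text
15.4 [0.4658 0.1534 0.0203] 0.04363002362587688 [ 0.09 -0.35  1.16] (np.float64(260.65241636756014), np.float64(183.7411417228221), np.float64(1.396442413959715))
```

View pics/s11.png

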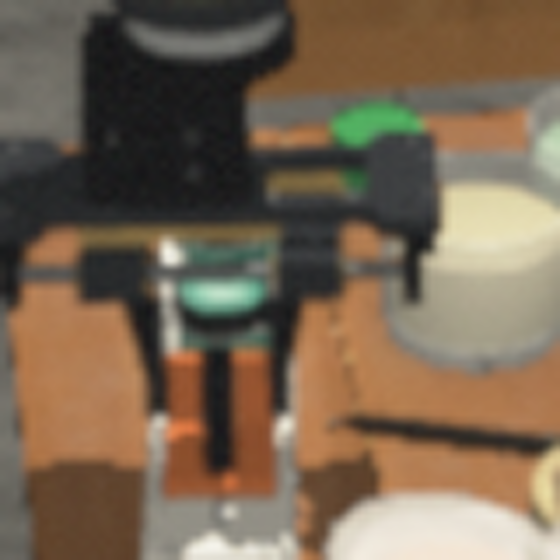

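servo_tool:
  steps:
    - [[0,0,0,0],[0,0,0,0],[0,0,0,0],[0,0,0,0],[0,0,0,0],[0,0,0,0],[0,0,0,0]]
  fingers: -1

```text
t: 16.1
eef_pos: [0.4655, 0.1532, 0.0198]
orientation: [[0.123, 0.992, 0.001], [0.992, -0.123, 0.0], [0.0, 0.001, -1.0]]
wrist_force: [1.5, 0.5, 0.1]
width: 0.0139
```

servo_tool:
  steps:
    - [[0.06,0.5,0,0],[0.12,1,0,0],[0.18,1.5,0,0],[0.24,2,0,0],[0.3,2.5,0,0],[0.37,3,0,0],[0.43,3.5,0,0],[0.49,4,0,0],[0.55,4.5,0,0],[0.61,5,0,0],[0.67,5.5,0,0],[0.67,5.5,0,0]]

```text
t: 17.3
eef_pos: [0.4724, 0.2096, 0.0198]
orientation: [[0.122, 0.993, 0.001], [0.993, -0.122, 0.001], [0.001, 0.001, -1.0]]
wrist_force: [4.1, -0.0, -2.0]
width: 0.0139
```

```bash
python3 look.py side 230 110 310 190 7 s12
```

```text
17.35 [0.4725 0.2096 0.0198] 0.013823957197795488 [ 4.71  0.89 -2.25] (np.float64(260.8520890769031), np.float64(173.88995678436294), np.float64(1.4421222326138992))
```

View pics/s12.png

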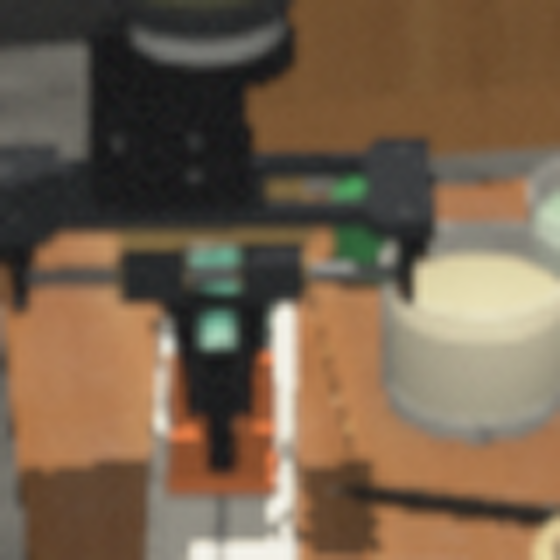

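servo_tool:
  steps:
    - [[0.1,0.3,0,0],[0.13,0.6,0,0],[0.17,0.9,0,0],[0.21,1.2,0,0],[0.24,1.4,0,0],[0.26,1.5,0,0],[0.26,1.5,0,0]]

```text
t: 18.05
eef_pos: [0.4742, 0.2237, 0.0197]
orientation: [[0.122, 0.992, -0.0], [0.992, -0.122, 0.0], [0.0, -0.001, -1.0]]
wrist_force: [-1.2, -1.5, 3.3]
width: 0.0137
```

servo_tool:
  steps:
    - [[0.02,0.15,0,0],[0.04,0.3,0,0],[0.04,0.3,0,0]]

```text
t: 18.35
eef_pos: [0.4746, 0.2265, 0.0197]
orientation: [[0.122, 0.992, -0.001], [0.992, -0.122, 0.0], [0.0, -0.001, -1.0]]
wrist_force: [-1.5, -1.7, 4.5]
width: 0.0136
```

servo_tool:
  steps:
    - [[0.02,0.1,0,0],[0.03,0.2,0,0],[0.03,0.2,0,0]]

```text
t: 18.65
eef_pos: [0.4748, 0.2283, 0.0197]
orientation: [[0.122, 0.992, -0.001], [0.992, -0.122, -0.0], [-0.0, -0.001, -1.0]]
wrist_force: [-1.8, -1.9, 5.9]
width: 0.0138
```

servo_tool:
  steps:
    - [[0.01,0.1,0,0],[0.01,0.1,0,0]]

```text
t: 18.85
eef_pos: [0.4749, 0.2292, 0.0197]
orientation: [[0.123, 0.992, -0.001], [0.992, -0.123, -0.0], [-0.0, -0.001, -1.0]]
wrist_force: [-0.5, -1.9, 5.8]
width: 0.0137
```

servo_tool:
  steps:
    - [[0.01,0.1,0,0],[0.01,0.1,0,0]]

```text
t: 19.05
eef_pos: [0.4749, 0.2295, 0.0197]
orientation: [[0.123, 0.992, -0.001], [0.992, -0.123, -0.001], [-0.001, -0.001, -1.0]]
wrist_force: [-1.1, -3.4, 6.5]
width: 0.0139
```

servo_tool:
  steps:
    - [[0.01,0.1,0,0],[0.01,0.1,0,0]]

```text
t: 19.25
eef_pos: [0.4749, 0.2295, 0.0197]
orientation: [[0.123, 0.992, -0.002], [0.992, -0.123, -0.002], [-0.002, -0.002, -1.0]]
wrist_force: [-2.6, -5.4, 8.7]
width: 0.0139
```

servo_tool:
  steps:
    - [[0.02,0.1,0,0],[0.03,0.2,0,0],[0.03,0.2,0,0],[0.03,0.2,0,0]]

```text
t: 19.65
eef_pos: [0.4749, 0.2295, 0.0197]
orientation: [[0.124, 0.992, -0.003], [0.992, -0.124, -0.005], [-0.005, -0.003, -1.0]]
wrist_force: [-4.3, -10.9, 11.9]
width: 0.0141
```

```bash
python3 look.py side 230 110 310 190 7 s13; python3 look.py top 130 185 260 255 6 t13
```

```text
19.7 [0.4749 0.2295 0.0197] 0.014106689721881203 [-4.19 -9.38 12.12] (np.float64(260.9358901456218), np.float64(170.5111435483047), np.float64(1.458317639705292))
19.75 [0.4749 0.2295 0.0197] 0.014093725304380049 [ -4.68 -10.1   10.2 ] (np.float64(194.81771271243713), np.float64(214.53932958678735), np.float64(1.2320780813185406))
```

View pics/s13.png

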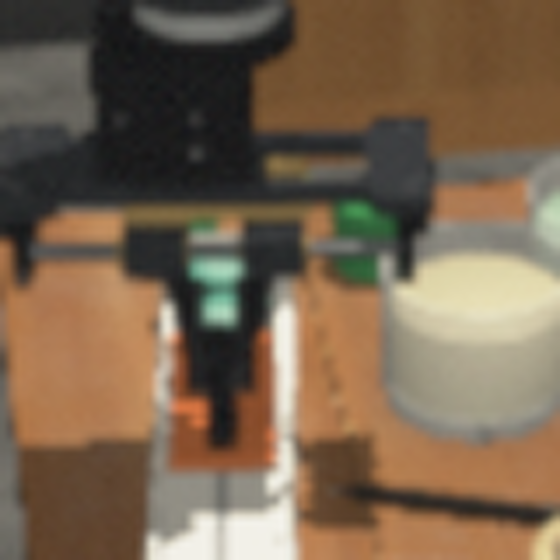

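View pics/t13.png

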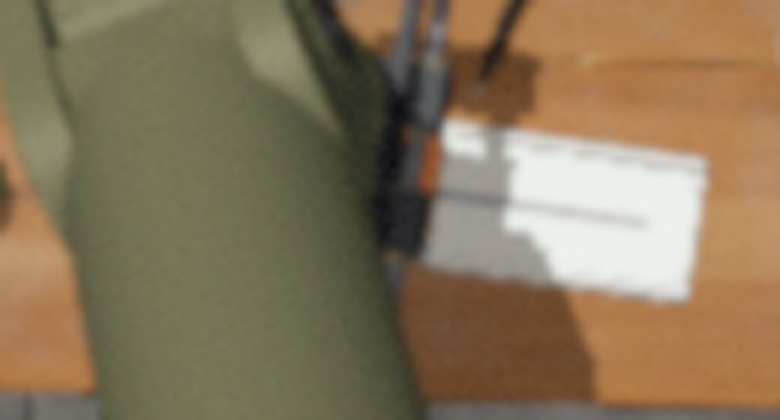

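servo_tool:
  steps:
    - [[-0.01,-0.1,0,0],[-0.03,-0.25,0,0],[-0.03,-0.25,0,0]]

```text
t: 20.05
eef_pos: [0.475, 0.2295, 0.0197]
orientation: [[0.123, 0.992, -0.001], [0.992, -0.123, -0.001], [-0.001, -0.001, -1.0]]
wrist_force: [-1.7, -5.2, 6.4]
width: 0.0136
```

servo_tool:
  steps:
    - [[0,0,0,0],[0,0,0,0],[0,0,0,0],[0,0,0,0],[0,0,0,0],[0,0,0,0]]
  fingers: 0

```text
t: 20.65
eef_pos: [0.4754, 0.2308, 0.0196]
orientation: [[0.122, 0.992, -0.0], [0.992, -0.122, -0.0], [-0.0, -0.0, -1.0]]
wrist_force: [-0.4, -0.8, -0.3]
width: 0.0424
```

servo_tool:
  steps:
    - [[0,0,1,0],[0,0,3,0],[0,0,6,0],[0,0,9,0],[0,-2,12,0],[0,-6,13,0],[0,-10,13,0],[0,-14,13,0],[0,-18,13,0],[0,-22,13,0],[0,-25,13,0],[0,-25,13,0]]

```text
t: 21.85
eef_pos: [0.4756, -0.0245, 0.1508]
orientation: [[0.131, 0.991, 0.002], [0.991, -0.131, -0.001], [-0.0, 0.002, -1.0]]
wrist_force: [0.4, -0.0, 0.3]
width: 0.0437
```

```bash
python3 look.py side 230 110 310 200 6 s14; python3 look.py top 130 185 260 255 6 t14
```

```text
21.9 [ 0.4757 -0.0215  0.1506] 0.043572082710515624 [-0.27  0.8   0.16] (np.float64(270.1096764721101), np.float64(178.98868893417716), np.float64(1.1804761191689832))
21.95 [ 0.4757 -0.0197  0.1504] 0.04346602270610555 [-0.28  0.43  0.7 ] (np.float64(290.4151493727994), np.float64(210.30629691935113), np.float64(1.1059944275697204))
```

View pics/s14.png

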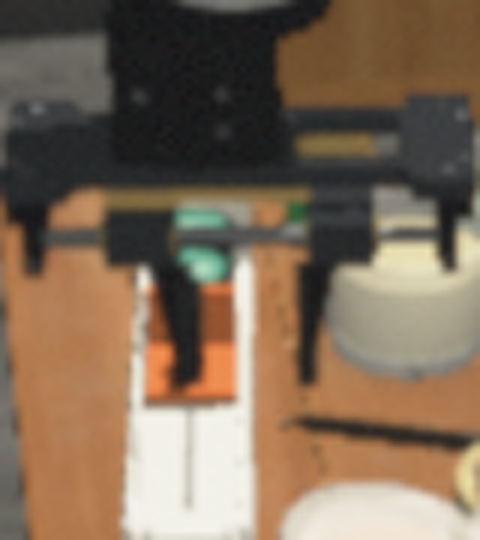

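View pics/t14.png

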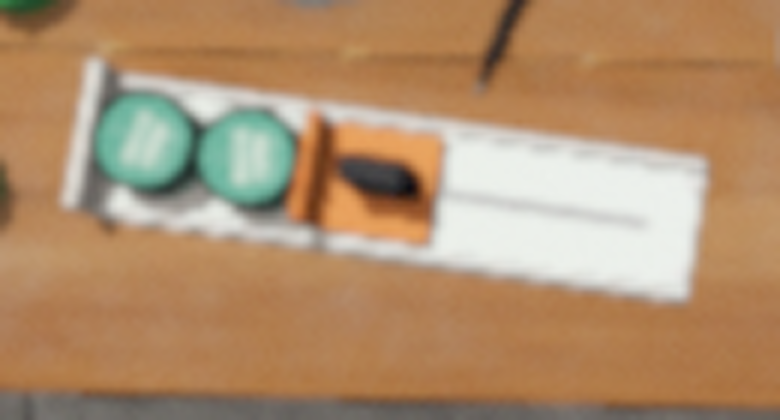

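```bash
python3 - <<'E'
from h import *
def T(a,b,z,o=(130,185)): return atz("top",o[0]+(a+.5)/6-.5,o[1]+(b+.5)/6-.5,z)[:2]
a,b=T(145,140,.046),T(247,158,.046); yh=np.array([.122,.9925]); c=np.array([.4728,.2268])
print(np.linalg.norm(a-b),[(q-c)@yh for q in(a,b,T(300,167,.05),T(380,176,.067),T(95,140,.048))])
E
python3 look.py top 0 0 560 420 1 t15; sleep 0
```

```text
0.04507554915081284 [np.float64(0.1067517888565142), np.float64(0.06169653832245437), np.float64(0.03746969144054502), np.float64(-0.00047304029409565835), np.float64(0.12757302127092435)]
22.0 [ 0.4757 -0.0186  0.1502] 0.04344488780476568 [0.18 1.03 0.23] (np.float64(289.9561762514004), np.float64(210.3231957936754), np.float64(1.1061808949515446))
```

View pics/t15.png

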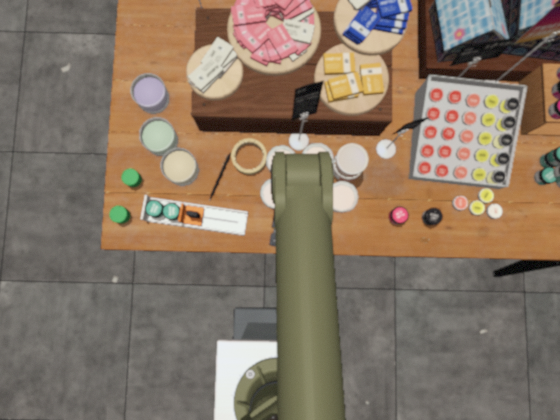

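servo_tool:
  steps:
    - [[0,0,1,0],[0,0,2,0],[0,0,2,0],[0,0,2,0]]

```text
t: 22.4
eef_pos: [0.4759, -0.0188, 0.1702]
orientation: [[0.122, 0.993, 0.001], [0.993, -0.122, 0.0], [0.0, 0.001, -1.0]]
wrist_force: [-0.1, -0.3, 0.5]
width: 0.0434
```

```bash
python3 -c "
from rig import env
print(env.hand_in())"
```

```text
the job is handed in; nothing more can be done
None
```

I stood the teal jar from the front row in the tray lane, slid the orange stop up against both jars, let go and backed off. The job was handed in at about 22 s.

**Last checks**
- **Jars and stop:** the final top picture puts the jar centres at tray y of about 107 and 62 mm, and the stop face at about 37.5 mm. With everything touching they should be at 106, 60 and 37 mm. Both jars stand upright, and no other object looks moved.
- **Snug fit:** the stop stopped dead after 77 mm of travel, as expected. Pushing a further 3 mm or so only raised the force to about 11 N along y (about 12 N upward) and moved nothing.

**What disagreed**
- **Finger height:** the fingertips showed about 22 mm higher than the reported TCP. I lowered the open fingers to below z = 0 and met no contact force, so I gripped lower to allow for it.
- **Cameras:** the two cameras differed by about 3 mm in x. The side camera agreed with the arm's reported x, and the difference was within the lane's clearance.

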